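# Set the iris ring of the upward-looking inspection camera

## Robot

A 7-joint arm with a two-finger parallel gripper is mounted at the origin on a cart in front of the work surface, level with it; the furniture and walls round the work are solid. World frame = base frame: x ahead of the robot, y to its left, z up, the work surface at z = 0. Lengths are in m, angles in rad, forces in N, time in s.
With the tool pointing down it reaches from about 0.4 to 0.85 m from the base axis. Payload 10.4 kg.
Tool frame: the origin (TCP) lies on the centre line of the jaws, within the pads' length; the fingertips stand 22 mm ahead of it and the grasp point (between the pads) lies 3 mm ahead of it; x points along the fingers, y is the direction in which the jaws open and shut, and the axes are right-handed (so a half turn about x gives the same grasp; the last joint's range is limited). The gripper opens to 87 mm and grips with 3 to 60 N. Pads are 19 mm wide; open, the fingers measure 117 mm over their backs; the gripper's body (75 mm by 190 mm) begins 51 mm behind the grasp point.
Start: joints at [-1.235, 0.332, -0.065, 1.46, 0.022, 1.35, -0.088], TCP at [0.219, 0.585, 0.245] pointing down, gripper open.
Joint ranges: [-2.6, 2.6], [-0.5, 2.12], [-1.47, 1.34], [0.16, 2.42], [-1.27, 4.41], [0.06, 2.06], [-2.6, 2.6]. Speed limits (rad/s): [2.22, 2.22, 2.79, 2.79, 3.14, 3.14, 3.14].

## Interface

Orientations are given as a unit quaternion [x, y, z, w].
In Python, from bench import * gives the robot as it stands.
- The arm moves only by the tool arm_command, never from a script. Its argument "targets" is one flat list of numbers, 7 for each row, row after row: the turn, a rotation vector about the tool's x, y, z in units of 45 degrees (1.0 is 45 degrees), then the shift along the tool's x, y, z in units of 25 mm (1.0 is 25 mm), then the opening, from 0 (shut) to 1 (fully open). In form: [wx, wy, wz, tx, ty, tz, fingers, wx, wy, wz, tx, ty, tz, fingers, ...]. A call has 1 to 12 rows; each row shifts and turns the pose as measured when the row begins, along the tool's axes as they then stand; what a row does not reach is not made up. A row lasts 1/12 s, in which the tool goes at most 41.7 mm and 7.16 degrees, less where a joint would pass 70% of its speed; a pose out of reach is approached as far as the arm can. A call with a number of a shift or a turn outside -1 to 1 is refused whole. A call with a gripper value outside its range is refused whole. The fingers move at their own pace and stop on an object; "newtons" is the grip in N (left out, the last holds). Time passes only in rows, so rows that do not move let the fingers close. It gives the time, the measured TCP pose, the force and the opening at its end, in the units of the state.
- read_state(): the state, without advancing time (a new reading comes with each control period).
- camera(name): name is "scene" or "top" or "wrist"; returns the picture (420x560x3 uint8, red, green, blue); there is no depth.
- calibration(name): a dict with "camera_matrix" (3x3 intrinsics, pixels), "R" (3x3) and "t" (3): a world point X has camera coordinates R X + t; the wrist camera has in their place "tool_from_camera" (4x4, takes a point from camera to tool coordinates, whose origin is the TCP and whose axes are the tool frame's). Camera axes: x right, y down, z forward; pixel columns grow to the right and rows downward; lengths in m; the calibration is good to about 2 mm. A picture is of the moment at which its call begins: read the wrist's pose just before it. calibration takes no time and is no camera call.
- close_job(): hands the job in, once; it reports no verdict.
The state is a dict: "time": time; "joint_positions": joint angles; "joint_vel": joint speeds; "joint_torque": joint torques, N m; "ee_pos": TCP position; "eef_rot": TCP orientation; "ft_force": force on the tool from outside, world axes, zero at the start; "torque": the same for the moment, N m; "width": finger opening in m.
Only numpy, scipy, OpenCV 4.12 (cv2) and the standard library are available. Lean on these libraries where they do the work, as an engineer would, in place of code of your own. Each camera call takes 0.05 s, during which the arm holds its last target.

## Task

The inspection camera on the bench points straight up. Turn the slim silver iris ring in the middle of its lens, by the lever that sticks out of it, until the lever lines up with the red dot on the front ring. Do not touch the black focus ring below it or the black front ring above it, disturb nothing else on the bench, and leave the ring at rest there with the gripper clear.

Things in the scene. Friction and masses are not known exactly. Their poses are not given: they have to be found in the camera images.
- lens_axis (a point): point on the vertical lens axis, at the height of the lever's centre line, 100 mm above the bench. Its x axis points level to the back of the camera, away from the robot (yaw within 0.4 rad). The camera is fixed to the bench: aluminium base plate 130x130x12 mm, grey body 64x64 mm up to z = 58 mm, then the lens with its three rings, up to z = 132 mm
- lever_tip (a point): centre of the yellow 14 mm ball at the end of the lever, 88 mm from the lens axis. The lever is a level steel rod, 8 mm thick, 100 mm above the bench, pointing straight out from the silver iris ring (94 mm diameter, z = 94 to 106 mm); bare from 47 to 81 mm from the axis, free room below it down to the base plate. It lies on the robot's side of the lens
- ring_index (a point): point of the iris ring on the line from the lens axis to the lever tip, 40 mm from the axis, 100 mm above the bench (inside the ring, below the dots' circle). The lever is lined up when this point is under the red dot
- iris_ring (a joint): angle of the iris ring in rad, growing anticlockwise seen from above; 0 when the lever points along the camera's -x (toward the robot), stops at -1.2 and 1.2. It starts between -0.3 and 0.3, turns with light friction (about 2 N at the lever) and stays where it is left
- red_dot: The goal mark. It is a round painted dot, 10 mm across and 1 mm thick, on the flat top rim of the front ring, 40 mm from the lens axis, 132 mm above the bench; origin at its centre. The two dots sit about 43 degrees either side of the lever's mid position; which side is red varies.
- white_dot: The other mark, not to be used. It is a round painted dot, 10 mm across and 1 mm thick, on the flat top rim of the front ring, 40 mm from the lens axis, 132 mm above the bench; origin at its centre. The two dots sit about 43 degrees either side of the lever's mid position; which side is red varies.
- bottle_clean: bystander: white bottle with red cap, 40 mm diameter, 90 mm tall; origin under its centre
- tape_green_roll: bystander: green tape roll lying flat, 90 mm diameter, 18 mm high; origin under its centre
- loupe: bystander: black loupe, 49 mm diameter, 30 mm high; origin under its centre
- torque_driver: bystander: black torque screwdriver with orange band, lying, 162 mm long, 34 mm thick; origin under its centre
- focus_ring: fixed black ribbed ring below the iris ring, not to be touched: 94 mm diameter over its ribs, z = 68 to 92 mm; its origin is the centre of the camera's underside, on the bench
- front_ring: fixed black plain ring above the iris ring, not to be touched: 92 mm diameter, z = 108 to 132 mm, glass inside; its origin is the centre of the camera's underside, on the bench

How it is judged:
By the outcome, as a careful person would: the job done as asked, in the order asked, and still so for the second after the job is handed in, with the robot touching nothing.
It also fails if it takes over 40 s, if anything falls off the work surface, if the arm or the gripper's body presses on something with over 40 N, if the wrist force passes 120 N, or if a joint passes its speed limit or range.

## Working session

There is one attempt and no reset: what is moved stays moved. The work goes in short steps, Python scripts to look and compute and a tool call to move; the robot and the scene stay as the last step left them, time stands still between calls to the robot, and variables do not carry over. Pictures are saved under pics/ and viewed, and the job is handed in when it is done.

Besides the shell and the picture viewer there is one more tool, called after "Call:" as name(argument=value, ...), one argument or row to a line, values as JSON. arm_command: Moves the arm, as the interface text tells. Shifts and turns lie within -1 to 1; 1 stands for 25 mm of shift or 45 degrees of turn. Its arguments: {"type":"object","properties":{"targets":{"type":"array","items":{"type":"number","minimum":-1,"maximum":1}},"newtons":{"type":"number"}},"required":["targets"]}

```bash
mkdir -p pics; python3 - <<'E'
from bench import *
import cv2
s=read_state(); print(s)
for n in ["scene","top","wrist"]:
    im=camera(n); cv2.imwrite(f"pics/{n}0.png",im[:,:,::-1]); c=calibration(n); print(n,{k:np.round(v,4).tolist() for k,v in c.items()} if 'np' in globals() else c)
E
```

```text
{'time': 0.0, 'joint_positions': array([-1.23460394,  0.33285103, -0.06469956,  1.46095129,  0.02158053,
        1.34989215, -0.08851343]), 'joint_vel': array([-0.00115023, -0.00046107, -0.00075792, -0.00176786,  0.00201485,
       -0.00026644,  0.00108158]), 'joint_torque': array([-1.83469383e-04, -6.23265409e+01,  2.42967712e-02, -3.89893305e+01,
       -6.14364515e-02,  3.98920896e-02,  1.43487187e-04]), 'ee_pos': array([0.21933749, 0.58486514, 0.24376217]), 'eef_rot': array([ 0.12567959,  0.69583119, -0.12666409,  0.69568657]), 'ft_force': array([0.15561974, 0.47496971, 0.0742137 ]), 'torque': array([-0.01066805,  0.0051746 ,  0.01061544]), 'width': 0.08677992115455375}
scene {'camera_matrix': array([[528.87019088,   0.        , 269.48391319],
       [  0.        , 528.87019088, 208.47545658],
       [  0.        ,   0.        ,   1.        ]]), 'R': array([[-0.90358162, -0.42813607, -0.01548418],
       [-0.19966729,  0.45282506, -0.8689548 ],
       [ 0.37904252, -0.7820799 , -0.49464917]]), 't': array([0.62310547, 0.05849967, 1.06494668])}
top {'camera_matrix': array([[381.310
[... 217 characters left out ...]
3626521e-01,  1.44811844e-03, -1.12713087e-01],
       [ 1.12722370e-01,  1.21746787e-02, -9.93551934e-01]]), 't': array([0.33546444, 0.53123125, 0.88239459])}
wrist {'camera_matrix': array([[358.43149613,   0.        , 278.58151897],
       [  0.        , 358.43149613, 209.42835902],
       [  0.        ,   0.        ,   1.        ]]), 'tool_from_camera': array([[ 4.46977706e-05, -2.48697009e-01,  9.68581332e-01,
        -1.40112504e-01],
       [ 9.99999980e-01,  2.02219350e-04,  5.77502128e-06,
         6.38067812e-04],
       [-1.97302118e-04,  9.68581311e-01,  2.48697013e-01,
        -6.79463327e-02],
       [ 0.00000000e+00,  0.00000000e+00,  0.00000000e+00,
         1.00000000e+00]])}
```

View pics/scene0.png

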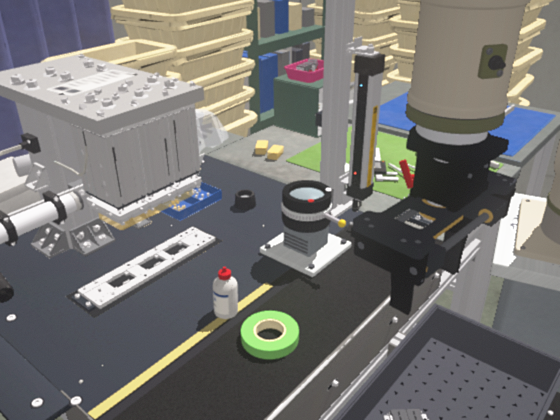

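View pics/top0.png

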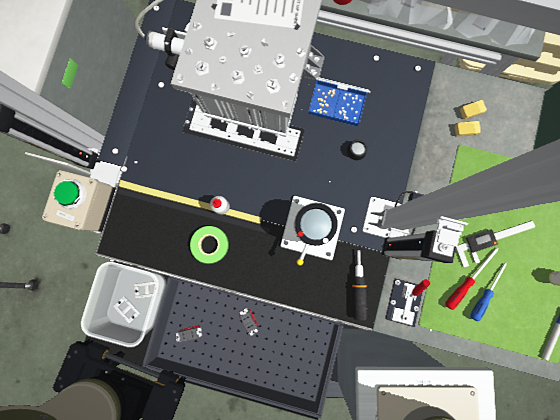

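View pics/wrist0.png

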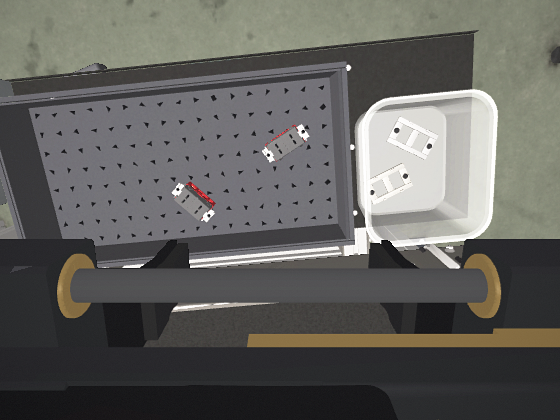

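The top view shows the lens at about (317,224), the yellow ball at (300,262) and the red dot near (300,234). Next I'll measure these.

```bash
cat > h.py <<'E'
import numpy as np, cv2
from bench import *
def ray(n,uv,z):
    c=calibration(n); K,R,t=c["camera_matrix"],c["R"],c["t"]
    d=R.T@np.linalg.solve(K,[uv[0],uv[1],1.]); o=-R.T@t
    return o+d*(z-o[2])/d[2]
def proj(n,X):
    c=calibration(n); p=c["camera_matrix"]@(c["R"]@np.array(X)+c["t"]); return p[:2]/p[2]
def blobs(im,f,box,amin=3):
    h=cv2.cvtColor(im,cv2.COLOR_RGB2HSV).astype(int); m=f(h).astype(np.uint8)
    k=np.zeros_like(m); x0,y0,x1,y1=box; k[y0:y1,x0:x1]=1
    n,l,s,c=cv2.connectedComponentsWithStats(m*k)
    return [(np.round(c[i],2).tolist(),int(s[i,4])) for i in range(1,n) if s[i,4]>=amin]
red=lambda h:((h[...,0]<8)|(h[...,0]>172))&(h[...,1]>130)&(h[...,2]>90)
yel=lambda h:(h[...,0]>20)&(h[...,0]<35)&(h[...,1]>120)&(h[...,2]>120)
def crop(im,b,k,name):
    x0,y0,x1,y1=b; cv2.imwrite(name,cv2.resize(im[y0:y1,x0:x1,::-1],None,fx=k,fy=k,interpolation=cv2.INTER_CUBIC))
E
python3 - <<'E'
from h import *
np.set_printoptions(precision=4,suppress=True)
B={"top":(270,185,360,275),"scene":(250,170,360,280)}
for n in B:
    im=cv2.imread(f"pics/{n}0.png")[:,:,::-1].copy()
    crop(im,B[n],6 if n=="top" else 5,f"pics/{n}0c.png")
    for nm,f,z in(("red",red,.1325),("yel",yel,.1)):
        for c,a in blobs(im,f,B[n]): print(n,nm,c,a,ray(n,c,z))
E
```

```text
top red [300.11, 233.52] 27 [0.465  0.2952 0.1325]
top yel [299.74, 261.74] 35 [0.4049 0.2952 0.1   ]
scene red [354.7, 172.7] 10 [0.4272 0.1585 0.1325]
scene red [310.47, 200.6] 15 [0.4648 0.2991 0.1325]
scene yel [341.65, 222.65] 49 [0.4057 0.297  0.1   ]
```

View pics/top0c.png

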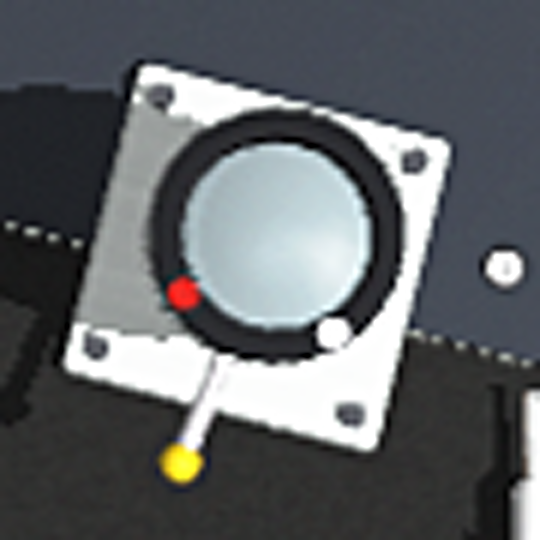

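View pics/scene0c.png

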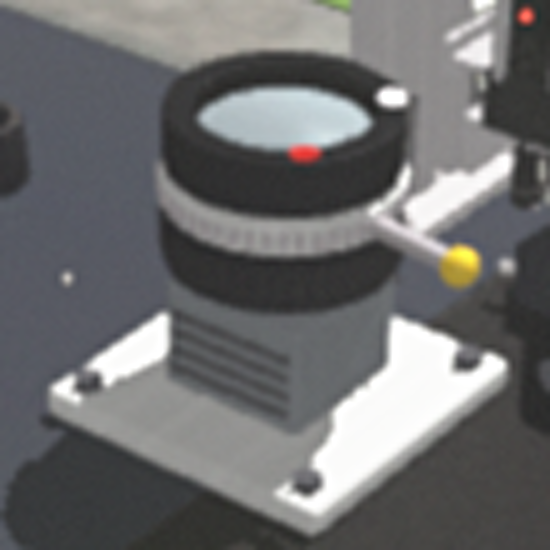

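```bash
python3 - <<'E'
from h import *
from scipy.spatial.transform import Rotation as Ro
from scipy.optimize import least_squares
np.set_printoptions(precision=4,suppress=True)
im=cv2.imread("pics/top0.png")[:,:,::-1].copy()
wh=lambda h:(h[...,1]<40)&(h[...,2]>200)
print(blobs(im,wh,(318,234,332,246)), blobs(im,red,(290,225,310,245)))
white=None
for c,a in blobs(im,wh,(318,236,332,244)): 
    if a<40: white=ray("top",c,.1325); print("white",white)
# glass
h=cv2.cvtColor(im,cv2.COLOR_RGB2HSV)
m=((h[...,2]<75)).astype(np.uint8)
sub=m[195:255,290:345]
n,l,s,c=cv2.connectedComponentsWithStats(1-sub)
i=l[224-195,317-290]; print("glass",s[i],c[i]+[290,195])
g=(l==i).astype(np.uint8); cn=max(cv2.findContours(g,0,1)[0],key=cv2.contourArea).reshape(-1,2)+[290,195]
e=cv2.fitEllipse(cn.astype(np.float32)); print(e, "axis by glass z.132/.125",ray("top",e[0],.132),ray("top",e[0],.125))
p=ray("top",(300.11,233.52),.1325)
s=read_state(); R=Ro.from_quat(s["eef_rot"]).as_matrix(); print(s["time"],s["ee_pos"]);print(R)
E
```

```text
[([321.38, 235.47], 34), ([326.5, 242.23], 56)] [([300.11, 233.52], 27)]
white [0.4582 0.2527 0.1325]
white [0.4496 0.2392 0.1325]
glass [   0    0   55   60 2493] [316.5832 223.8444]
((316.5915222167969, 222.9961395263672), (59.463523864746094, 67.58882141113281), 19.924766540527344) axis by glass z.132/.125 [0.4873 0.2601 0.132 ] [0.4878 0.2596 0.125 ]
0.15 [0.2194 0.585  0.244 ]
[[-0.0003  0.3511  0.9363]
 [-0.001   0.9363 -0.3511]
 [-1.     -0.0011  0.0001]]
```

```bash
python3 - <<'E'
from h import *
from scipy.optimize import least_squares
np.set_printoptions(precision=4,suppress=True)
im=cv2.imread("pics/top0.png")[:,:,::-1].copy()
h=cv2.cvtColor(im,cv2.COLOR_RGB2HSV)
print(h[224,290:346,2]); print(h[200:250,317,2]); print(h[236:246,320:332,2])
m=(h[...,2]>110).astype(np.uint8)
n,l,s,c=cv2.connectedComponentsWithStats(m,connectivity=4)
i=l[222,317]; print(s[i],c[i],ray("top",c[i],.132),ray("top",c[i],.128))
W=ray("top",(325.1,240.3),.1325)[:2]; Rd=ray("top",(300.1,233.5),.1325)[:2]; B=np.array([.4053,.296])
print("W",W,np.linalg.norm(W-Rd))
f=lambda q:[np.linalg.norm(W-q)-.04,np.linalg.norm(Rd-q)-.04,np.linalg.norm(B-q)-.088]
r=least_squares(f,[.48,.265]); A=r.x; print(A,r.fun)
for P in(W,Rd,B): print(np.degrees(np.arctan2(*(P-A)[::-1])),np.linalg.norm(P-A))
E
```

```text
[158 158 162 141 103  58  41  46  48  40 129 178 194 188 184 188 190 193
 197 199 202 207 207 213 216 219 221 225 227 228 229 232 234 235 235 237
 237 235 230 232 247 160  25  40  51  50  33 160 255 255 255 168  72  86
  88  88]
[ 73 145 240  91  32  47  52  38   9 214 215 201 201 203 205 208 208 207
 209 210 214 216 218 221 225 227 226 227 227 224 224 222 219 216 216 217
 217 218 232 137  44  43  51  48  38 165 253 255 254 252]
[[223 225 227 237 247 194  78  24  39  49  51  50]
 [227 235 240 175  78  23   7  22  41  51  50  42]
 [243 184 102 135 255 255 255 170  28  43  45  16]
 [105  47   4 255 255 255 255 255 111  32  23 198]
 [ 39  27  79 255 255 255 255 255 168   0 180 255]
 [ 45  39  35 255 255 255 255 254 163 255 255 255]
 [ 51  45  28 163 255 255 251 173 244 255 255 255]
 [ 48  44  31  16  98 168 240 255 255 255 254 254]
 [ 15   0 133 255 255 255 255 255 254 254 254 254]
 [255 255 248 255 255 255 254 254 253 253 253 253]]
[ 281  196   64   70 2277] [311.5349 229.639 ] [0.4732 0.271  0.132 ] [0.4734 0.2707 0.128 ]
W [0.4507 0.2426] 0.05456476930344599
[0.4861 0.2612] [ 0.  0. -0.]
-152.28404223198646 0.040015516789489794
121.75518690535736 0.04002105567819427
156.70183117072415 0.08797297856595991
```

Checks out: the red–white chord is 54.6 mm, the value expected for ±43°. The axis is at (0.486, 0.261), the lever at 156.7° and the red dot at 121.8°, so the lever has to go about 35° clockwise. First I'll move above the lever.

Call:
arm_command(
  targets=[0,0,0,0,-0.6,0.85,0.5,0,0,0,0,-0.6,0.85,0.5,0,0,0,0,-0.6,0.85,0.5,0,0,0,0,-0.6,0.85,0.5,0,0,0,0,-0.6,0.85,0.5,0,0,0,0,-0.6,0.85,0.5,0,0,0,0,-0.6,0.85,0.5,0,0,0,0,-0.6,0.85,0.5,0,0,0,0,-0.6,0.85,0.5,0,0,0,0,-0.6,0.85,0.5,0,0,0,0,-0.6,0.85,0.5,0,0,0,0,-0.6,0.85,0.5],
  newtons=4,
)

```text
time: 1.15
ee_pos: [0.3963, 0.319, 0.2395]
eef_rot: [0.12, 0.698, -0.124, 0.694]
ft_force: [0.1, 0.2, 0.5]
width: 0.0439
```

```bash
cat >> h.py <<'E'
from scipy.spatial.transform import Rotation as Ro
A=np.array([.4861,.2612])
def need(theta,r,z):
    s=read_state(); R=Ro.from_quat(s["eef_rot"]).as_matrix(); t=np.radians(theta)
    T=np.array([A[0]+r*np.cos(t),A[1]+r*np.sin(t),z])
    yd=np.array([np.sin(t),-np.cos(t),0])
    Rt=np.stack([[0,0,-1],yd,np.cross([0,0,-1],yd)],1)
    rv=Ro.from_matrix(R.T@Rt).as_rotvec(degrees=True)/45
    print("t",s["time"],"pos",s["ee_pos"].round(4),"F",s["ft_force"].round(2),"w",round(s["width"],4))
    print("rot units",rv.round(3),"shift units",(R.T@(T-s["ee_pos"])/.025).round(3))
E
python3 -c "
from h import *
need(156.7,.066,.244)"
```

```text
t 1.15 pos [0.3963 0.319  0.2395] F [0.05 0.25 0.55] w 0.0439
rot units [ 0.076 -0.006  0.009] shift units [-0.181 -0.797  1.528]
```

Call:
arm_command(
  targets=[0.04,0,0,-0.1,-0.4,0.75,0.5,0.04,0,0,-0.1,-0.4,0.75,0.5,0,0,0,0,0,0,0.5,0,0,0,0,0,0,0.5],
)

```text
time: 1.48
ee_pos: [0.4298, 0.2792, 0.2451]
eef_rot: [0.147, 0.693, -0.152, 0.689]
ft_force: [-1.5, 0.4, -0.1]
width: 0.0435
```

```bash
python3 -c "
from h import *
need(156.7,.066,.109)
for n in ['wrist','top']:
    im=camera(n); cv2.imwrite(f'pics/{n}1.png',im[:,:,::-1])
"
```

```text
t 1.4833 pos [0.4298 0.2792 0.2451] F [-1.52  0.42 -0.06] w 0.0435
rot units [-0.026 -0.004  0.01 ] shift units [ 5.443  0.266 -0.275]
```

View pics/wrist1.png

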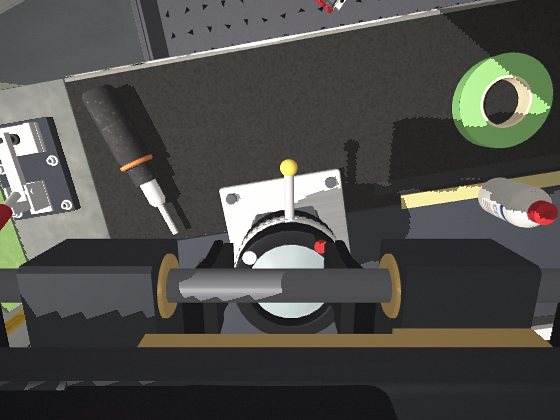

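Ball at (289,168), red dot at (321,247) and white dot at (250,258) in the wrist view. I'll cross-check the points from this picture.

```bash
cat >> h.py <<'E'
def wray(uv,z):
    s=read_state(); c=calibration("wrist"); M=c["tool_from_camera"]; R=Ro.from_quat(s["eef_rot"]).as_matrix()
    d=R@M[:3,:3]@np.linalg.solve(c["camera_matrix"],[uv[0],uv[1],1.]); o=s["ee_pos"]+R@M[:3,3]
    return o+d*(z-o[2])/d[2]
def ang(P): v=P[:2]-A; return np.degrees(np.arctan2(v[1],v[0])).round(2),np.linalg.norm(v).round(4)
E
python3 -c "
from h import *
im=cv2.imread('pics/wrist1.png')[:,:,::-1].copy()
wh=lambda h:(h[...,1]<40)&(h[...,2]>190)
for nm,f,b,z in(('yel',yel,(270,150,310,185),.1),('red',red,(305,235,340,258),.1325),('white',wh,(238,248,262,268),.1325)):
    for c,a in blobs(im,f,b,8): P=wray(c,z); print(nm,c,a,P.round(4),ang(P))
"
```

```text
yel [288.34, 166.91] 213 [0.4049 0.2987 0.1   ] (np.float64(155.2), np.float64(0.0894))
red [319.77, 246.24] 128 [0.4646 0.2972 0.1325] (np.float64(120.84), np.float64(0.0419))
white [239.2, 250.85] 20 [0.4433 0.2407 0.1325] (np.float64(-154.4), np.float64(0.0475))
white [251.66, 259.32] 220 [0.4532 0.2463 0.1325] (np.float64(-155.61), np.float64(0.0361))
```

The wrist view agrees within about 3 mm, and the angle from ball to red matches (34–35°). I'll go down astride the lever.

Call:
arm_command(
  targets=[-0.03,0,0,0.5,0.25,-0.25,0.5,0,0,0,0.9,0,0,0.5,0,0,0,0.9,0,0,0.5,0,0,0,0.8,0,0,0.5,0,0,0,0,0,0,0.5],
)

```text
time: 2.0
ee_pos: [0.4236, 0.2938, 0.166]
eef_rot: [0.137, 0.695, -0.139, 0.692]
ft_force: [-0.3, -0.6, -0.2]
width: 0.0434
```

```bash
python3 -c "
from h import *
need(156.7,.066,.109)
im=camera('wrist'); cv2.imwrite(f'pics/wrist2.png',im[:,:,::-1])
"
```

```text
t 2.0 pos [0.4236 0.2938 0.166 ] F [-0.26 -0.61 -0.17] w 0.0434
rot units [ 0.017 -0.004  0.005] shift units [ 2.28  -0.202  0.175]
```

View pics/wrist2.png

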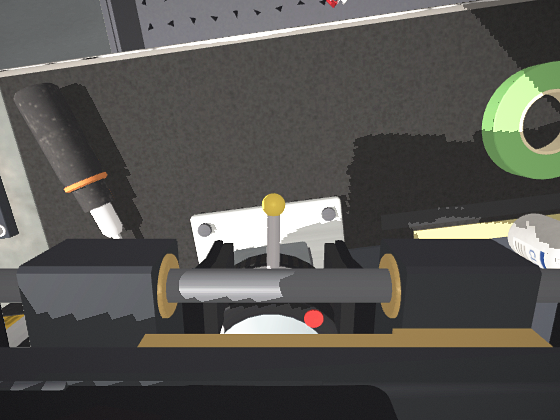

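The lever sits at column 274, between the jaws (centre about 279). I'll go on down.

Call:
arm_command(
  targets=[0.01,0,0,0.6,-0.1,0.12,0.5,0,0,0,0.7,0,0,0.5,0,0,0,0.7,0,0,0.5,0,0,0,0.3,0,0,0.5,0,0,0,0,0,0,0.5],
)

```text
time: 2.47
ee_pos: [0.4272, 0.2964, 0.1156]
eef_rot: [0.141, 0.693, -0.137, 0.694]
ft_force: [0.0, -0.4, 1.2]
width: 0.0436
```

```bash
python3 -c "
from h import *
need(156.7,.066,.109)
im=camera('scene'); crop(im,(240,130,440,280),4,'pics/scene3.png')
im=camera('wrist'); cv2.imwrite(f'pics/wrist3.png',im[:,:,::-1])
"
```

```text
t 2.4667 pos [0.4272 0.2964 0.1156] F [ 0.04 -0.38  1.17] w 0.0436
rot units [ 0.013  0.    -0.008] shift units [ 0.263 -0.365  0.076]
```

View pics/scene3.png

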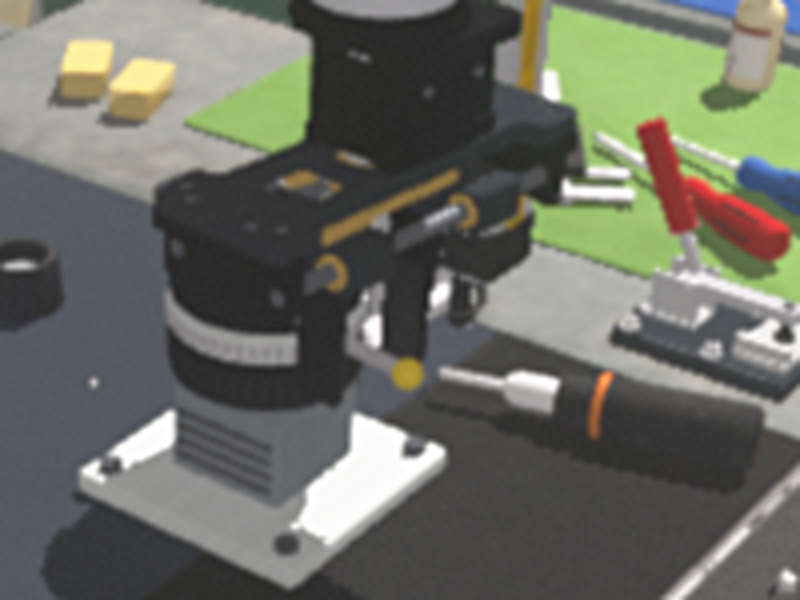

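View pics/wrist3.png

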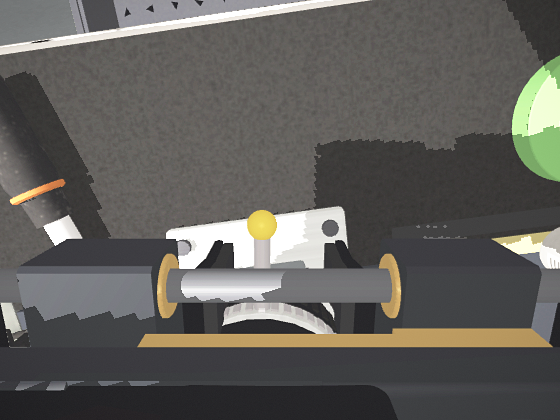

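Clear of the lens; the lever is about 6 mm off centre towards -y. I'll centre, lower a little, and close softly.

Call:
arm_command(
  targets=[0,0,0,0.3,-0.25,0.05,0.5,0,0,0,0,0,0,0.15,0,0,0,0,0,0,0.15,0,0,0,0,0,0,0.15,0,0,0,0,0,0,0.12],
  newtons=4,
)

```text
time: 2.98
ee_pos: [0.4281, 0.2912, 0.1126]
eef_rot: [0.143, 0.691, -0.135, 0.695]
ft_force: [-0.3, 0.2, -0.1]
width: 0.0242
```

```bash
python3 -c "
from h import *
need(156.7,.066,.109)
im=camera('wrist'); cv2.imwrite(f'pics/wrist4.png',im[:,:,::-1])
"
```

```text
t 2.9833 pos [0.4281 0.2912 0.1126] F [-0.31  0.24 -0.11] w 0.0242
rot units [ 0.013  0.004 -0.016] shift units [ 0.143 -0.184 -0.037]
```

View pics/wrist4.png

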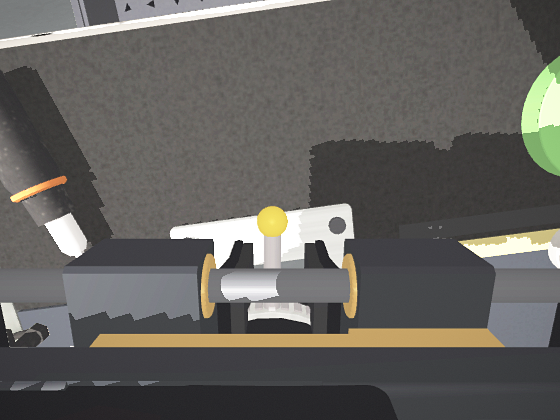

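Call:
arm_command(
  targets=[0,0,0,0.15,-0.1,0,0.12,0,0,0,0,0,0,0.12,0,0,0,0,0,0,0.12,0,0,0,0,0,0,0.12,0,0,0,0,0,0,0.12],
  newtons=4,
)

```text
time: 3.45
ee_pos: [0.4271, 0.2888, 0.1087]
eef_rot: [0.143, 0.691, -0.135, 0.695]
ft_force: [0.4, -0.3, 0.0]
width: 0.0108
```

```bash
python3 -c "
from h import *
im=camera('wrist'); cv2.imwrite(f'pics/wrist5.png',im[:,:,::-1])
for c,a in blobs(im,yel,(200,190,360,250),30): print(c,a,ang(wray(c,.1)))
need(156.7,.066,.109)
for th in (150,140,130,121.8): need(th,.066,.109)
"
```

```text
[277.78, 223.43] 777 (np.float64(155.34), np.float64(0.0886))
t 3.5 pos [0.4271 0.2887 0.1087] F [-0.64  0.   -0.94] w 0.0106
rot units [ 0.013  0.004 -0.016] shift units [-0.015 -0.078 -0.038]
t 3.5 pos [0.4271 0.2887 0.1087] F [-0.64  0.   -0.94] w 0.0106
rot units [ 0.162  0.003 -0.016] shift units [-0.011  0.23  -0.017]
t 3.5 pos [0.4271 0.2887 0.1087] F [-0.64  0.   -0.94] w 0.0106
rot units [ 0.384  0.002 -0.017] shift units [-0.005  0.68   0.081]
t 3.5 pos [0.4271 0.2887 0.1087] F [-0.64  0.   -0.94] w 0.0106
rot units [ 0.606  0.001 -0.017] shift units [1.000e-03 1.106e+00 2.550e-01]
t 3.5 pos [0.4271 0.2887 0.1087] F [-0.64  0.   -0.94] w 0.0106
rot units [ 0.788 -0.001 -0.017] shift units [0.006 1.428 0.452]
```

The lever is caged with about 1 mm of play each side. I'll begin the arc.

Call:
arm_command(
  targets=[0.06,0,0,0,0.12,0,0.12,0.06,0,0,0,0.12,0,0.12,0.06,0,0,0,0.12,0,0.12,0.06,0,0,0,0.12,0,0.12,0.06,0,0,0,0.12,0,0.12,0.06,0,0,0,0.12,0,0.12],
)

```text
time: 4.0
ee_pos: [0.4355, 0.3023, 0.1084]
eef_rot: [0.242, 0.664, -0.237, 0.666]
ft_force: [-1.0, -1.6, 1.4]
width: 0.0108
```

```bash
cat >>h.py <<'E'
def where():
    s=read_state(); R=Ro.from_quat(s["eef_rot"]).as_matrix()
    print("tool at",ang(s["ee_pos"]),"yaw theta",(np.degrees(np.arctan2(R[1,1],R[0,1]))+90).round(2),"z",s["ee_pos"][2].round(4),"F",s["ft_force"].round(1),"w",s["width"].round(4))
E
python3 -c "
from h import *
where()
im=camera('wrist'); cv2.imwrite(f'pics/wrist6.png',im[:,:,::-1])
for c,a in blobs(im,yel,(200,190,360,250),30): print(c,a,ang(wray(c,.1)))
need(121.8,.066,.109)
"
```

```text
Traceback (most recent call last):
  File "h.py", line 35, in where
    print("tool at",ang(s["ee_pos"]),"yaw theta",(np.degrees(np.arctan2(R[1,1],R[0,1]))+90).round(2),"z",s["ee_pos"][2].round(4),"F",s["ft_force"].round(1),"w",s["width"].round(4))
                                                                                                                                                                ^^^^^^^^^^^^^^^^
AttributeError: 'float' object has no attribute 'round'
```

```bash
sed -i 's/s\["width"\].round(4))/round(s["width"],4))/' h.py
python3 -c "
from h import *
where()
im=camera('wrist'); cv2.imwrite(f'pics/wrist6.png',im[:,:,::-1])
for c,a in blobs(im,yel,(200,190,360,250),30): print(c,a,ang(wray(c,.1)))
need(121.8,.066,.109)
"
```

```text
tool at (np.float64(140.93), np.float64(0.0652)) yaw theta 140.38 z 0.1084 F [-1.  -1.6  1.4] w 0.0108
[273.07, 223.13] 775 (np.float64(141.55), np.float64(0.0892))
t 4.05 pos [0.4357 0.3027 0.1085] F [-1.41 -0.62  1.08] w 0.0105
rot units [ 0.409 -0.002 -0.011] shift units [-0.014  0.847  0.105]
```

Call:
arm_command(
  targets=[0.06,0,0,0,0.12,0.01,0.12,0.06,0,0,0,0.12,0.01,0.12,0.06,0,0,0,0.12,0.01,0.12,0.06,0,0,0,0.12,0.01,0.12,0.06,0,0,0,0.12,0.01,0.12,0.06,0,0,0,0.12,0.01,0.12,0.03,0,0,0,0.06,0,0.12,0,0,0,0,0,0,0.12],
)

```text
time: 4.72
ee_pos: [0.4487, 0.3145, 0.1078]
eef_rot: [0.342, 0.62, -0.34, 0.619]
ft_force: [0.7, -0.5, 1.7]
width: 0.0106
```

```bash

python3 -c "
from h import *
where()
im=camera('wrist'); cv2.imwrite(f'pics/wrist7.png',im[:,:,::-1])
for c,a in blobs(im,yel,(200,190,360,250),30): print(c,a,ang(wray(c,.1)))
im=camera('top'); crop(im,(270,185,360,275),6,'pics/top7.png')
for c,a in blobs(im,yel,(270,185,360,275),5): print('top',c,a,ang(ray('top',c,.1)))
im=camera('scene'); crop(im,(240,130,440,280),4,'pics/scene7.png')
for c,a in blobs(im,yel,(250,170,360,280),5): print('scene',c,a,ang(ray('scene',c,.1)))
need(121.8,.066,.109)
"
```

```text
tool at (np.float64(125.05), np.float64(0.0652)) yaw theta 122.39 z 0.1078 F [ 0.7 -0.5  1.7] w 0.0106
[272.5, 222.98] 769 (np.float64(125.81), np.float64(0.0895))
scene [319.33, 229.43] 49 (np.float64(125.64), np.float64(0.0899))
t 4.8667 pos [0.4486 0.3145 0.1078] F [-0.34 -0.19  0.47] w 0.0106
rot units [ 0.015 -0.004 -0.002] shift units [-0.047  0.151 -0.038]
```

View pics/top7.png

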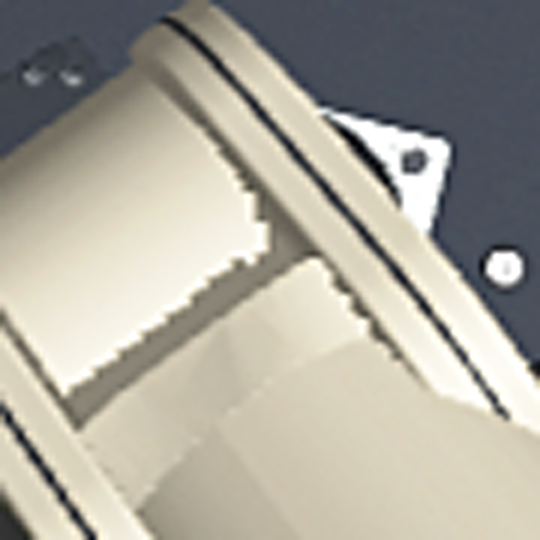

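View pics/scene7.png

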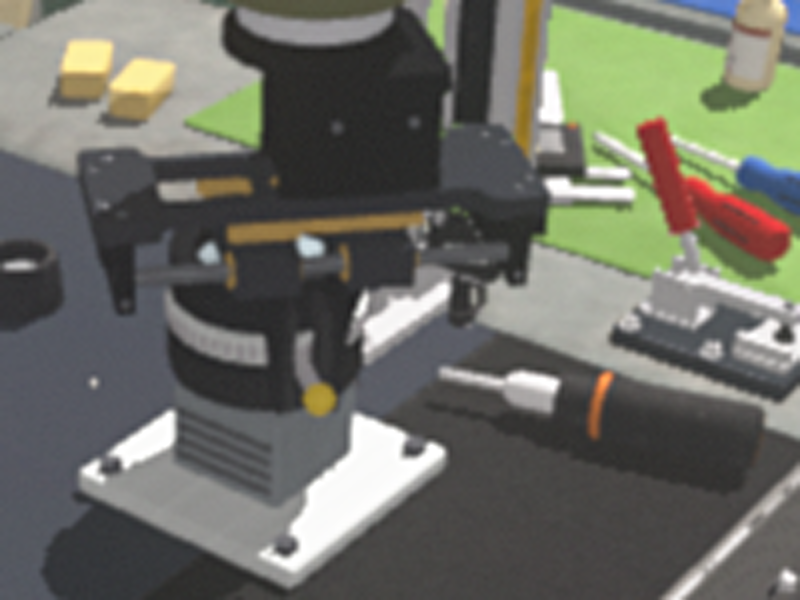

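About 4° more to go. I'll do most of it with small rows, then release, back off and measure from the top.

Call:
arm_command(
  targets=[0.02,0,0,0,0.09,0.01,0.12,0.02,0,0,0,0.09,0.01,0.12,0,0,0,0,0,0,0.12,0,0,0,0,0,0,0.12],
)

```text
time: 5.2
ee_pos: [0.4522, 0.3167, 0.1077]
eef_rot: [0.351, 0.615, -0.349, 0.613]
ft_force: [-1.4, 0.3, 1.3]
width: 0.0106
```

```bash

python3 -c "
from h import *
where()
im=camera('wrist')
for c,a in blobs(im,yel,(200,190,360,250),30): print(c,a,ang(wray(c,.1)))
im=camera('scene')
for c,a in blobs(im,yel,(250,170,360,280),5): print('scene',c,a,ang(ray('scene',c,.1)))
"
```

```text
tool at (np.float64(121.39), np.float64(0.0651)) yaw theta 120.65 z 0.1077 F [-1.4  0.3  1.3] w 0.0106
[273.24, 222.43] 775 (np.float64(122.46), np.float64(0.0897))
scene [316.49, 229.81] 47 (np.float64(122.38), np.float64(0.0903))
```

Now release, rise and back off.

Call:
arm_command(
  targets=[0,0,0,0,0,0,0.4,0,0,0,0,0,0,0.4,0,0,0,0,0,0,0.4,0,0,0,-0.9,0,0,0.4,0,0,0,-0.9,0,0,0.4,0,0,0,-0.9,0,0,0.4,0,0,0,-0.9,0,0,0.4,0,0,0,-0.9,0,0,0.4,0,0,0,-0.9,0,0,0.4,0,0,0,0,0,-0.9,0.4,0,0,0,0,0,-0.9,0.4,0,0,0,0,0,-0.9,0.4],
)

```text
time: 6.3
ee_pos: [0.4223, 0.3697, 0.2506]
eef_rot: [0.355, 0.612, -0.352, 0.613]
ft_force: [0.1, 0.3, -0.2]
width: 0.0347
```

Call:
arm_command(
  targets=[0,0,0,0,0,-0.9,0.4,0,0,0,0,0,-0.9,0.4,0,0,0,0,0,-0.9,0.4,0,0,0,0,0,-0.9,0.4,0,0,0,0,0,-0.9,0.4,0,0,0,0,0,0,0.4],
)

```text
time: 6.8
ee_pos: [0.3607, 0.4753, 0.252]
eef_rot: [0.356, 0.613, -0.349, 0.613]
ft_force: [-0.7, -0.5, -0.4]
width: 0.0345
```

```bash
cat > m.py <<'E'
from h import *
import sys
k=sys.argv[1]
where()
W=None
im=camera('top'); crop(im,(270,185,360,275),6,f'pics/top{k}.png'); cv2.imwrite(f'pics/topf{k}.png',im[:,:,::-1])
for nm,f,z in(('red',red,.1325),('yel',yel,.1)):
    for c,a in blobs(im,f,(270,185,360,275),5): print('top',nm,c,a,ang(ray('top',c,z)))
im=camera('scene'); crop(im,(240,130,440,280),4,f'pics/scene{k}.png')
for nm,f,z in(('red',red,.1325),('yel',yel,.1)):
    for c,a in blobs(im,f,(250,170,350,280),5): P=ray('scene',c,z);print('scene',nm,c,a,P.round(4),ang(P))
im=camera('wrist'); cv2.imwrite(f'pics/wrist{k}.png',im[:,:,::-1])
for nm,f,z in(('red',red,.1325),('yel',yel,.1)):
    for c,a in blobs(im,f,(100,50,460,400),60): P=wray(c,z);print('wrist',nm,c,a,P.round(4),ang(P))
E
python3 m.py 8
```

```text
tool at (np.float64(120.35), np.float64(0.2481)) yaw theta 120.22 z 0.252 F [-0.7 -0.5 -0.4] w 0.0345
top red [300.11, 233.52] 27 (np.float64(121.82), np.float64(0.04))
top yel [281.68, 246.94] 31 (np.float64(123.72), np.float64(0.0883))
scene red [310.38, 200.69] 16 [0.4649 0.2994 0.1325] (np.float64(119.03), np.float64(0.0437))
scene yel [316.74, 229.51] 53 [0.4377 0.3364 0.1   ] (np.float64(122.78), np.float64(0.0894))
```

View pics/top8.png

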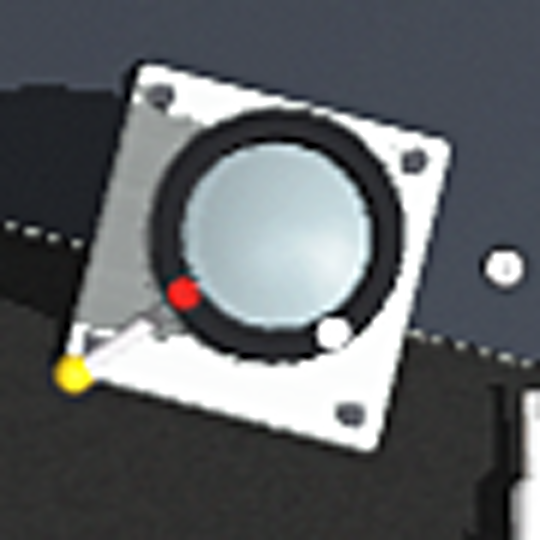

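View pics/wrist8.png

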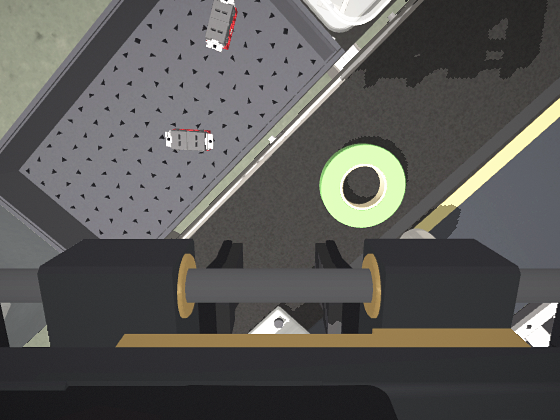

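```bash
cat > fit.py <<'E'
from h import *
from scipy.optimize import least_squares
np.set_printoptions(precision=4,suppress=True)
def soft(im,box,kind):
    x0,y0,x1,y1=box; p=im[y0:y1,x0:x1].astype(float); r,g,b=p[...,0],p[...,1],p[...,2]
    w={'red':np.clip(r-np.maximum(g,b)-40,0,None),'yel':np.clip(np.minimum(r,g)-b-70,0,None)}[kind]
    yy,xx=np.mgrid[y0:y1,x0:x1]; return np.array([(w*xx).sum(),(w*yy).sum()])/w.sum()
import sys
def run(ballims):
  for n,rb,wpix in(("top",(293,227,308,241),(325.1,240.3)),("scene",(300,193,322,208),None)):
    Bs=[]
    for im,bb in ballims[n]: Bs.append(ray(n,soft(im,bb,'yel'),.1)[:2])
    im=ballims[n][-1][0]; Rd=ray(n,soft(im,rb,'red'),.1325)[:2]
    W=ray(n,wpix,.1325)[:2] if wpix else None
    f=lambda q:[np.linalg.norm(Rd-q)-.04]+[np.linalg.norm(b-q)-.088 for b in Bs]+([np.linalg.norm(W-q)-.04] if wpix else [])
    r=least_squares(f,A); a=lambda P:np.degrees(np.arctan2(*(P-r.x)[::-1]))
    print(n,"axis",r.x,"res mm",1e3*r.fun,"balls",[round(a(b),2) for b in Bs],"red",a(Rd).round(2),"white",W is not None and a(W).round(2))
E
python3 - <<'E'
from fit import *
L=lambda f:cv2.imread(f)[:,:,::-1].copy()
t0,t8,s0=L("pics/top0.png"),L("pics/topf8.png"),L("pics/scene0.png")
s8=camera("scene"); cv2.imwrite("pics/scenef8.png",s8[:,:,::-1])
run({"top":[(t0,(292,254,308,270)),(t8,(273,239,290,255))],"scene":[(s0,(332,213,352,233)),(s8,(307,220,327,240))]})
E
```

```text
top axis [0.4861 0.2612] res mm [ 0.0565  0.0113 -0.0655 -0.004 ] balls [np.float64(157.41), np.float64(123.87)] red 121.6 white -152.31
scene axis [0.4887 0.2631] res mm [ 1.7429  0.107  -1.8308] balls [np.float64(159.59), np.float64(125.83)] red 123.88 white False
```

Both views say about 2.1° remains (top 2.3, scene 1.95). I'll go back and nudge.

```bash
python3 -c "
from h import *
need(121.4,.066,.24)"
```

```text
t 7.0 pos [0.3654 0.4703 0.2524] F [0.08 0.34 0.32] w 0.0348
rot units [-0.035 -0.002 -0.012] shift units [ 0.484 -0.045  7.018]
```

Call:
arm_command(
  targets=[-0.03,0,0,0,0,0.9,0.4,0,0,0,0,0,0.9,0.4,0,0,0,0,0,0.9,0.4,0,0,0,0,0,0.9,0.4,0,0,0,0,0,0.9,0.4,0,0,0,0,0,0.9,0.4,0,0,0,0,0,0.9,0.4,0,0,0,0,0,0.4,0.4,0,0,0,0,0,0,0.4],
)

```text
time: 7.75
ee_pos: [0.4604, 0.31, 0.2532]
eef_rot: [0.355, 0.612, -0.348, 0.616]
ft_force: [0.7, 0.3, -0.4]
width: 0.0348
```

```bash
python3 -c "
from h import *
where()
need(121.4,.066,.109)"
```

```text
tool at (np.float64(117.79), np.float64(0.0552)) yaw theta 120.41 z 0.2532 F [ 0.7  0.3 -0.4] w 0.0348
t 7.75 pos [0.4604 0.31   0.2532] F [ 0.72  0.32 -0.44] w 0.0348
rot units [-0.022 -0.    -0.015] shift units [ 5.766 -0.214 -0.431]
```

Call:
arm_command(
  targets=[-0.02,0,0,0,-0.22,-0.45,0.4,0,0,0,0.8,0,0,0.4,0,0,0,0.8,0,0,0.4,0,0,0,0.8,0,0,0.4,0,0,0,0,0,0,0.4],
)

```text
time: 8.17
ee_pos: [0.4471, 0.3227, 0.193]
eef_rot: [0.351, 0.615, -0.34, 0.619]
ft_force: [0.2, 0.4, -0.8]
width: 0.0348
```

```bash
python3 -c "
from h import *
where()
need(121.4,.066,.109)
im=camera('wrist'); cv2.imwrite('pics/wrist9.png',im[:,:,::-1])"
```

```text
tool at (np.float64(122.39), np.float64(0.0729)) yaw theta 121.53 z 0.193 F [ 0.2  0.4 -0.8] w 0.0348
t 8.1667 pos [0.4471 0.3227 0.193 ] F [ 0.2   0.42 -0.84] w 0.0348
rot units [ 0.003 -0.005 -0.02 ] shift units [ 3.358e+00 -3.000e-03  2.870e-01]
```

View pics/wrist9.png

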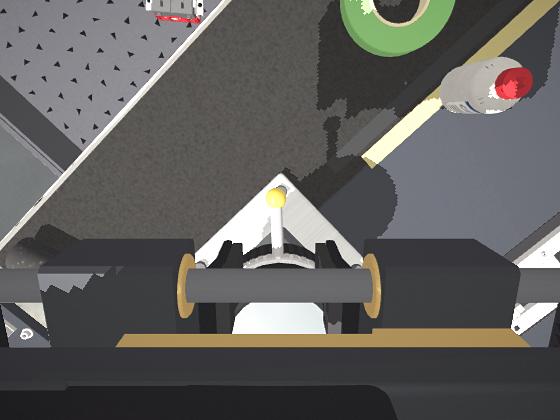

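The lever (column 277) is centred between the jaws. I'll go on down.

Call:
arm_command(
  targets=[0,0,0,0.8,0,0.2,0.4,0,0,0,0.8,0,0,0.4,0,0,0,0.8,0,0,0.4,0,0,0,0.6,0,0,0.4,0,0,0,0,0,0,0.4],
)

```text
time: 8.63
ee_pos: [0.4504, 0.3282, 0.1252]
eef_rot: [0.352, 0.616, -0.333, 0.62]
ft_force: [-0.3, -0.6, -0.2]
width: 0.0348
```

```bash
python3 -c "
from h import *
where()
need(121.4,.066,.109)
im=camera('wrist'); cv2.imwrite('pics/wrist10.png',im[:,:,::-1])
for c,a in blobs(im,yel,(200,170,360,250),30): print(c,a,ang(wray(c,.1)))"
```

```text
tool at (np.float64(118.06), np.float64(0.076)) yaw theta 122.0 z 0.1252 F [-0.3 -0.6 -0.2] w 0.0348
t 8.6333 pos [0.4504 0.3282 0.1252] F [-0.34 -0.64 -0.21] w 0.0348
rot units [ 0.013 -0.011 -0.034] shift units [ 0.64  -0.198  0.397]
[264.25, 233.81] 614 (np.float64(121.97), np.float64(0.0893))
```

Call:
arm_command(
  targets=[0.01,-0.01,-0.03,0.3,-0.18,0.35,0.4,0,0,0,0.3,0,0,0.3,0,0,0,0,0,0,0.2,0,0,0,0,0,0,0.2],
)

```text
time: 9.02
ee_pos: [0.4534, 0.3208, 0.1154]
eef_rot: [0.348, 0.616, -0.342, 0.618]
ft_force: [0.4, -0.4, 0.4]
width: 0.0226
```

```bash
python3 -c "
from h import *
where()
need(121.4,.066,.109)
im=camera('wrist'); cv2.imwrite('pics/wrist11.png',im[:,:,::-1])
for c,a in blobs(im,yel,(200,170,360,250),30): print(c,a,ang(wray(c,.1)))"
```

```text
tool at (np.float64(118.72), np.float64(0.068)) yaw theta 121.59 z 0.1154 F [ 0.4 -0.4  0.4] w 0.0226
t 9.0167 pos [0.4534 0.3208 0.1154] F [ 0.43 -0.44  0.35] w 0.0226
rot units [ 0.004 -0.002 -0.01 ] shift units [ 0.256 -0.129  0.078]
[267.12, 223.61] 702 (np.float64(122.43), np.float64(0.0898))
```

View pics/wrist11.png

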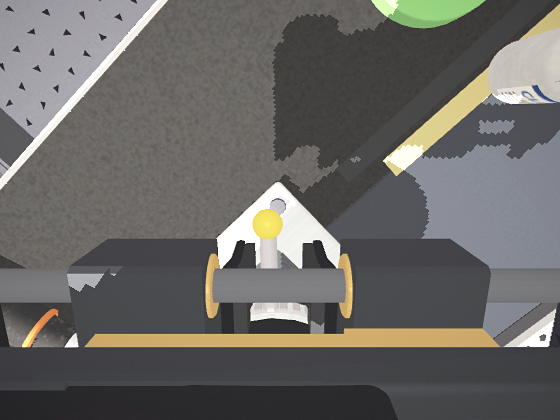

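Call:
arm_command(
  targets=[0.03,0,0,0.25,-0.05,0.05,0.2,0,0,0,0,0,0,0.2,0,0,0,0,0,0,0.2],
)

```text
time: 9.32
ee_pos: [0.4533, 0.3195, 0.1096]
eef_rot: [0.357, 0.612, -0.35, 0.614]
ft_force: [0.6, -0.1, 0.3]
width: 0.0179
```

```bash
python3 -c "
from h import *
where()
im=camera('wrist')
for c,a in blobs(im,yel,(200,170,360,250),30): print(c,a,ang(wray(c,.1)))"
```

```text
tool at (np.float64(119.31), np.float64(0.0669)) yaw theta 120.09 z 0.1096 F [ 0.6 -0.1  0.3] w 0.0179
[267.13, 225.33] 753 (np.float64(122.52), np.float64(0.0897))
```

Right on 119.3; now close to the cage width.

Call:
arm_command(
  targets=[0,0,0,0,0,0,0.12,0,0,0,0,0,0,0.12,0,0,0,0,0,0,0.12,0,0,0,0,0,0,0.12,0,0,0,0,0,0,0.12],
)

```text
time: 9.78
ee_pos: [0.4523, 0.3191, 0.1094]
eef_rot: [0.356, 0.612, -0.35, 0.613]
ft_force: [-2.0, -0.8, 0.7]
width: 0.0104
```

```bash
python3 -c "
from h import *
where()
im=camera('wrist')
for c,a in blobs(im,yel,(200,170,360,250),30): print(c,a,ang(wray(c,.1)))
im=camera('scene')
for c,a in blobs(im,yel,(250,170,350,280),5): P=ray('scene',c,.1);print('scene',c,a,P.round(4),ang(P))"
```

```text
tool at (np.float64(120.3), np.float64(0.067)) yaw theta 120.11 z 0.1094 F [-2.  -0.8  0.7] w 0.0104
[273.71, 225.48] 753 (np.float64(121.33), np.float64(0.0897))
scene [315.49, 229.81] 47 [0.4393 0.3382 0.1   ] (np.float64(121.29), np.float64(0.0901))
```

Call:
arm_command(
  targets=[0.01,0,0,0,0.05,0,0.12,0,0,0,0,0,0,0.12,0,0,0,0,0,0,0.12],
)

```text
time: 10.13
ee_pos: [0.4535, 0.3198, 0.1094]
eef_rot: [0.358, 0.611, -0.353, 0.612]
ft_force: [-1.8, -0.2, 0.5]
width: 0.0106
```

```bash
python3 -c "
from h import *
where()
im=camera('wrist')
for c,a in blobs(im,yel,(200,170,360,250),30): print(c,a,ang(wray(c,.1)))
im=camera('scene')
for c,a in blobs(im,yel,(250,170,350,280),5): P=ray('scene',c,.1);print('scene',c,a,P.round(4),ang(P))"
```

```text
tool at (np.float64(119.08), np.float64(0.0671)) yaw theta 119.61 z 0.1094 F [-1.8 -0.2  0.5] w 0.0106
[274.35, 225.5] 755 (np.float64(120.13), np.float64(0.0897))
scene [314.43, 229.87] 46 [0.4409 0.3391 0.1   ] (np.float64(120.11), np.float64(0.09))
```

About 2.3° moved. Release, back off and check.

Call:
arm_command(
  targets=[0,0,0,0,0,0,0.4,0,0,0,0,0,0,0.4,0,0,0,0,0,0,0.4,0,0,0,-0.9,0,0,0.4,0,0,0,-0.9,0,0,0.4,0,0,0,-0.9,0,0,0.4,0,0,0,-0.9,0,0,0.4,0,0,0,-0.9,0,0,0.4,0,0,0,-0.9,0,0,0.4,0,0,0,0,0,-0.9,0.4,0,0,0,0,0,-0.9,0.4,0,0,0,0,0,-0.9,0.4],
)

```text
time: 11.23
ee_pos: [0.4235, 0.3743, 0.2526]
eef_rot: [0.363, 0.607, -0.355, 0.611]
ft_force: [0.7, 0.8, 0.4]
width: 0.0345
```

Call:
arm_command(
  targets=[0,0,0,0,0,-0.9,0.4,0,0,0,0,0,-0.9,0.4,0,0,0,0,0,-0.9,0.4,0,0,0,0,0,-0.9,0.4,0,0,0,0,0,-0.9,0.4,0,0,0,0,0,0,0.4,0,0,0,0,0,0,0.4],
)

```text
time: 11.82
ee_pos: [0.3632, 0.4822, 0.2539]
eef_rot: [0.363, 0.609, -0.352, 0.612]
ft_force: [0.5, -0.2, -0.4]
width: 0.0349
```

```bash
python3 - <<'E'
from fit import *
L=lambda f:cv2.imread(f)[:,:,::-1].copy()
t0,t8,s0,s8=L("pics/top0.png"),L("pics/topf8.png"),L("pics/scene0.png"),L("pics/scenef8.png")
t9=camera("top");s9=camera("scene")
crop(t9,(270,185,360,275),6,'pics/top12.png'); crop(s9,(250,170,360,280),5,'pics/scene12.png'); cv2.imwrite("pics/topf12.png",t9[:,:,::-1])
run({"top":[(t0,(292,254,308,270)),(t8,(273,239,290,255)),(t9,(272,238,289,254))],"scene":[(s0,(332,213,352,233)),(s8,(307,220,327,240)),(s9,(305,220,325,240))]})
where(); print(read_state()["time"])
E
```

```text
top axis [0.4861 0.2611] res mm [ 0.0884  0.0273 -0.0373 -0.0722 -0.0145] balls [np.float64(157.39), np.float64(123.86), np.float64(121.55)] red 121.58 white -152.35
scene axis [0.4883 0.262 ] res mm [ 2.3824  0.1606 -1.1113 -1.4015] balls [np.float64(158.8), np.float64(125.18), np.float64(122.78)] red 121.63 white False
tool at (np.float64(119.12), np.float64(0.2523)) yaw theta 119.26 z 0.2539 F [-0.4  0.5  0.1] w 0.0348
11.9167
```

View pics/top12.png

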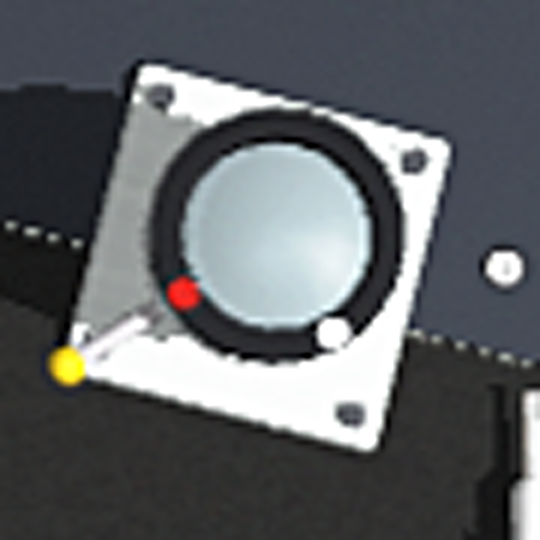

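View pics/scene12.png

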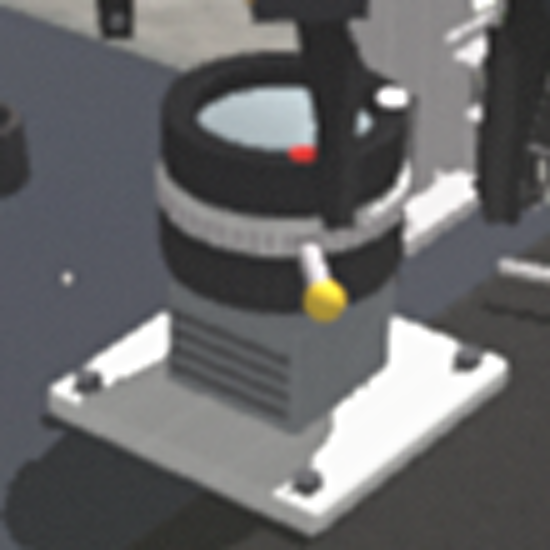

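View pics/topf12.png

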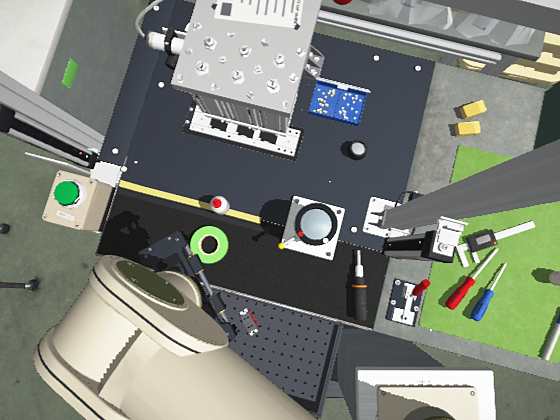

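The top view reads 121.55° for the lever and 121.58° for the dot. The scene fit has 1–2 mm residuals and says 1.1° off. To settle it I'll take an independent look from above with the wrist camera, staying well clear.

Call:
arm_command(
  targets=[0,0,0,-0.3,0,0.9,0.9,0,0,0,-0.3,0,0.9,0.9,0,0,0,-0.3,0,0.9,0.9,0,0,0,-0.3,0,0.9,0.9,0,0,0,-0.3,0,0.9,0.9,0,0,0,-0.3,0,0.9,0.9,0,0,0,-0.3,0,0.9,0.9,0,0,0,-0.3,0,0.9,0.9,0,0,0,0,0,0.9,0.9,0,0,0,0,0,0.9,0.9,0,0,0,0,0,0,0.9,0,0,0,0,0,0,0.9],
)

```text
time: 12.92
ee_pos: [0.4826, 0.2609, 0.317]
eef_rot: [0.37, 0.604, -0.357, 0.609]
ft_force: [0.7, 0.8, -1.0]
width: 0.0778
```

```bash
python3 - <<'E'
from h import *
where()
im=camera('wrist'); cv2.imwrite('pics/wrist13.png',im[:,:,::-1])
for nm,f,z in(('red',red,.1325),('yel',yel,.1)):
    for c,a in blobs(im,f,(150,50,420,400),30): P=wray(c,z);print('wrist',nm,c,a,P.round(4),ang(P))
E
```

```text
tool at (np.float64(-174.65), np.float64(0.0035)) yaw theta 118.19 z 0.317 F [ 0.7  0.8 -1. ] w 0.0778
wrist red [276.5, 150.41] 116 [0.4657 0.2967 0.1325] (np.float64(119.88), np.float64(0.041))
wrist yel [273.78, 96.16] 158 [0.441  0.3384 0.1   ] (np.float64(120.29), np.float64(0.0894))
```

View pics/wrist13.png

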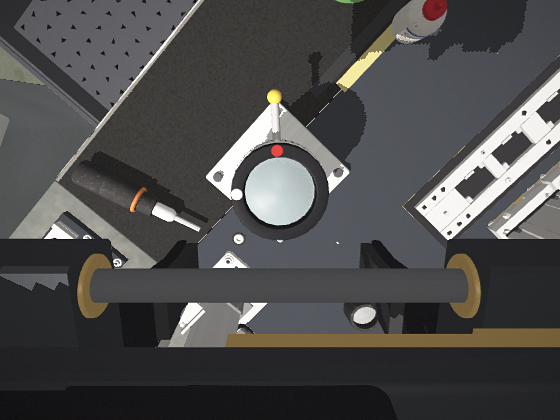

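```bash
python3 - <<'E'
from fit import *
im=cv2.imread('pics/wrist13.png')[:,:,::-1].copy()
# read the pose as it is (arm holds)
wh=lambda h:(h[...,1]<40)&(h[...,2]>200)
print(blobs(im,wh,(229,186,245,203),8))
g=cv2.cvtColor(im,cv2.COLOR_RGB2GRAY); n,l,s,c=cv2.connectedComponentsWithStats((g>110).astype(np.uint8),connectivity=4)
i=l[190,280]; print("glass",s[i],c[i])
W=wray(max(blobs(im,wh,(229,186,245,203),8),key=lambda q:q[1])[0],.1325)[:2]
Rd=wray(soft(im,(266,140,288,161),'red'),.1325)[:2]; B=wray(soft(im,(262,85,286,108),'yel'),.1)[:2]
q=least_squares(lambda q:[np.linalg.norm(W-q)-.04,np.linalg.norm(Rd-q)-.04,np.linalg.norm(B-q)-.088],A)
a=lambda P:np.degrees(np.arctan2(*(P-q.x)[::-1]))
print(q.x,q.fun*1e3,a(Rd),a(B),a(W),"chord",np.linalg.norm(W-Rd))
G=wray(c[i],.13)[:2]; print("glass axis",G, np.linalg.norm(Rd-G),np.linalg.norm(B-G), [np.degrees(np.arctan2(*(P-G)[::-1])) for P in (Rd,B)])
E
```

```text
[([234.74, 193.78], 129)]
glass [ 245  157   70   69 3751] [279.2058 190.7734]
[0.4858 0.2622] [-0.0001 -0.0089  0.0089] 120.09543770636304 120.74803187979623 -152.32651422358285 chord 0.05535416855953341
glass axis [0.4855 0.2649] 0.03753718268142522 0.08555855224021161 [np.float64(121.89780851876846), np.float64(121.55749136532731)]
```

The wrist view gives +0.65° and −0.35° with two axis estimates, and the top view gives 0.0°. The ring is lined up. The gripper is still, with its tips about 16 cm above the lens, so I'll hand in.

```bash
python3 -c "
from h import *
s=read_state(); print(s['time'],abs(s['joint_vel']).max(),s['ft_force'])
print(close_job())"
```

```text
12.9667 0.017974588140404212 [ 1.180889   -0.71180914  0.18587319]
the job is handed in; nothing more can be done
None
```

I turned the iris ring about 36° clockwise by its lever until it lined up with the red dot, and handed the job in at 13.0 s. The jaws were closed loosely round the bare rod. After releasing and measuring, I found about 2° still to go and nudged it once more.

**Last checks of the lever against the red dot:**

| View | Lever offset |
|---|---|
| Top camera | 0.0° (121.55° against 121.58°) |
| Wrist camera, axis from the dots and ball | +0.65° |
| Wrist camera, axis from the glass | −0.35° |
| Scene camera | +1.15° |

The scene camera disagrees, but I gave it little weight because its fit was 1–2 mm off the known sizes. The wrist check from the glass is also rough: it put the dot and ball about 2.5 mm too near the axis.

**Clearance:** At hand-in the arm was almost still (0.018 rad/s), with the fingertips about 16 cm above the lens. Measured forces stayed around 2 N. In the final top view the bottle, tape roll, loupe and screwdriver looked to be where they began. I checked that by eye only.

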